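# Let the large ball out of the twin ball dispenser

### The job

Two plain wooden balls wait behind the gates of the twin-lane dispenser, one clearly larger than the other. With the fingertips, push the collecting tray by its upright tab sideways against its stop, so that it stands under the mouth of the lane with the larger ball; then press down the pad of the rocking lever whose other end is that lane's gate, until the gate has lifted and the ball has rolled into the tray, and let the lever come back so the gate is shut again. Leave the smaller ball behind its gate, do not touch the balls, and do not disturb, pick up or knock over anything else on the table.

Things in the scene. Friction and masses are not known exactly. Their poses are not given: they have to be found in the camera images.
- dispenser: Wooden dispenser, fixed; place and yaw vary. Base 240 x 172 mm, x -153 to +87. Origin on the table under its middle; x points up the lanes (away from the tray), y left as seen from the tray, z up. Lanes along x at y = +45 and -45 mm, 36 mm wide, sloping 8.5 degrees down to mouths at x = -85 mm, 39 to 44 mm high. A beam across at x = 0 (top z = 134 mm, y -76 to +76) bears both lever pivots.
- lever_1 (a joint): Rocking lever in front of the beam (at x = -18 mm in the dispenser's frame): its gate closes the +y (left) lane, its pad sticks out beyond the OTHER side, at y = -130 mm. Angle in rad: 0 gate shut, 0.5 gate fully up (stop). A spring drives it back to 0; pressing the pad takes about 4 N at first and 6 N at the stop.
- lever_1_pad (a point): Centre of the top of lever_1's press pad: ribbed plate 34 x 34 x 7 mm, about 145 mm above the table with the gate shut; pressed to the stop it goes down about 41 mm (and less than 5 mm sideways). Pivot 85 mm away from it toward the lanes, 120 mm above the table.
- lever_2 (a joint): Rocking lever behind the beam (at x = +18 mm in the dispenser's frame), the mirror image: its gate closes the -y (right) lane, its pad sticks out at y = +130 mm. Same values, spring and stop as lever_1.
- lever_2_pad (a point): Centre of the top of lever_2's press pad, same size, height and travel as that of lever_1.
- tray (a joint): Where the collecting tray has slid along the dispenser's y, in m: 0 midway, +0.045 at its stop under the mouth of the +y lane, -0.045 at its stop under the mouth of the -y lane. It starts near the middle and stays where it is left; pushing takes 1 to 2 N.
- tray_tab (a point): Middle of the top of the tray's upright push tab, 98.5 mm above the table. The tab stands on the tray's front wall (the side away from the lanes): 26 mm long along the dispenser's x, 10 mm thick along its y, 38 mm tall above the wall (wall top 60 mm above the table). Nothing stands beside it above 60 mm. It is 135.5 mm from the dispenser's origin towards -x.
- tray_floor (a point): Middle of the tray's inside floor, 14.5 mm above the table. Inside about 51 x 52 mm; side walls 45 mm, front wall 60 mm, back wall 31 mm above the table.
- large_ball_center (a point): Centre of the larger plain dark wooden ball, 32 mm diameter, 20 g, loose. Starts in either lane, behind its gate, about 73 mm above the table. Once its gate is up it rolls into the tray in under 1 s; it then lies with its centre about 31 mm above the table.
- small_ball_center (a point): Centre of the smaller plain dark wooden ball, 22 mm diameter, loose, in the other lane behind its gate. It stays there.
- soap: Bystander: moulded bar of soap, 60 x 85 x 28 mm, lying right of the dispenser, below the pad of lever_1. Origin under its middle.
- ribbon_spool: Bystander: spool of ribbon lying flat, 73 x 66 x 24 mm, left of the lanes. Origin under its middle.
- pendant_box: Bystander: small dark box, 68 x 66 x 36 mm, right of the lanes. Origin under its middle.
- dessert_candle: Bystander: candle in a footed dessert glass, 84 mm across, 123 mm tall, standing near the left edge. Origin under its middle.
- candle_jar: Bystander: candle jar with wooden lid, 71 mm across, 98 mm tall, to the right by the little houses. Origin under its middle.
- call_bell: Bystander: counter bell, 86 mm across, 62 mm tall, left in front of the tray. Origin under its middle.
Mind the look-alikes: they are no part of the job. Leave any blue, pink or purple look-alike of the part that bears large_ball_center alone.

How it is judged:
On the way, in this order (a step that is already met when the one before it is completed fails the run):
1. the tray stands under the mouth of the larger ball's lane while that ball still waits behind its gate (y of large_ball_center in the frame of tray_floor between -0.01 and 0.01 m and distance of large_ball_center from where it was at the start of the episode below 0.02 m), for 0.2 s.
2. the gate of the larger ball's lane is lifted by its lever (((value of joint lever_1 above 0.3 rad and value of joint tray above 0.03 m) or (value of joint lever_2 above 0.3 rad and value of joint tray below -0.03 m))), for 0.1 s.
At the end, for the whole second after the job is handed in: The larger ball lies at rest on the tray's floor (within its walls, centre less than 25 mm above the floor), the tray is within 10 mm of its stop, the smaller ball is within 25 mm of where it started, and both gates are shut (levers below 0.05 rad) (x of large_ball_center in the frame of tray_floor between -0.028 and 0.028 m and y of large_ball_center in the frame of tray_floor between -0.028 and 0.028 m and z of large_ball_center in the frame of tray_floor below 0.025 m and distance of small_ball_center from where it was at the start of the episode below 0.025 m and value of joint each of lever_1, lever_2 below 0.05 rad and linear speed of large_ball below 0.05 m/s and (value of joint tray above 0.035 m or value of joint tray below -0.035 m)); the robot touches nothing.
It fails at once if the smaller ball is let out or disturbed (distance of small_ball_center from where it was at the start of the episode above 0.03 m).
It fails at once if a ball is touched by the fingers (contact force between the fingers and large_ball above 0.3 N or contact force between the fingers and small_ball above 0.3 N).
It fails at once if a bystander is moved more than 20 mm, lifted or knocked over (distance of any of soap, ribbon_spool, pendant_box, dessert_candle, candle_jar, call_bell from where it was at the start of the episode above 0.02 m or angle between any of soap, ribbon_spool, pendant_box, dessert_candle, candle_jar, call_bell's own z axis and vertical above 0.3 rad).
It also fails if it takes over 45 s, if anything falls off the work surface, if the arm or the gripper's body presses on something with over 40 N, if the wrist force passes 120 N, or if a joint passes its speed limit or range.

### The arm

A 6-joint arm with a two-finger parallel gripper is mounted at the origin on the work surface; the furniture and walls round the work are solid. World frame = base frame: x ahead of the robot, y to its left, z up, the work surface at z = 0. Lengths are in m, angles in rad, forces in N, time in s.
With the tool pointing down it reaches from about 0.325 to 0.925 m from the base axis. Payload 3.1 kg.
Tool frame: the origin (TCP) lies at the very end of the fingers, on their centre line; the grasp point (between the pads) lies pinch_z behind it (pinch_z is the distance from the TCP to the grasp point, in m); z points along the fingers, y is the line along which they close (so a half turn about z gives the same grasp; the last joint's range is limited). The gripper opens to 85 mm and grips with 20 to 120 N. Pads are 22 mm wide; open, the fingers measure 114 mm over their backs; the gripper's body (76 mm by 85 mm) begins 54 mm behind the grasp point. The pads swing forward as they close: fully open they stand 13 mm farther back than shut.
Start: joints at [1.131, 0.217, 1.613, -0, 1.311, -0.112], TCP at [0.201, 0.592, 0.231] pointing down, gripper open.
Joint ranges: [-2.75, 2.75], [-0.78, 2.1], [0.31, 2.55], [-1.13, 4.27], [0.13, 2.63], [-2.58, 2.58]. Speed limits (rad/s): [2.79, 2.79, 3.14, 3.14, 3.14, 3.14].

### API

Orientations are given as a unit quaternion [w, x, y, z].
In Python, from station import * gives the robot as it stands.
- The arm moves only by the tool carry_out, never from a script. Its argument "rows" is a list of rows, each a list of 2 entries, a list of its own where there are three numbers: the shift along the tool's x, y, z normalised to -1 to 1, where 1 is 1000 mm, then the turn, a rotation vector about the tool's x, y, z normalised to -1 to 1, where 1 is 180 degrees. A call has 1 to 20 rows; each row is the pose to reach, as a shift and turn from the pose commanded when the call began, along the tool's axes at that moment, turning the shorter way round; what a row does not reach only later rows make up. A row lasts 1/12 s, in which the tool goes at most 41.7 mm and 7.16 degrees, less where a joint would pass 70% of its speed; a pose out of reach is approached as far as the arm can. A call with a number of a shift or a turn outside -1 to 1 is refused whole. A call with a gripper value outside its range is refused whole. "gripper" is the opening, from -1 (shut) to 1 (fully open), set as the call begins (left out, the last holds). The fingers move at their own pace and stop on an object; the grip force is fixed at half the most. Time passes only in rows, so rows that repeat a pose let the fingers close. It gives the time, the measured TCP pose, the force, the opening and the grip force at its end, in the units of the state.
- get_state(): the state, without advancing time (a new reading comes with each control period).
- grab_frame(name): name is "side" or "top"; returns the picture (400x640x3 uint8, red, green, blue); there is no depth.
- get_calibration(name): a dict with "intrinsics" (3x3 intrinsics, pixels), "cam_to_world" (4x4, takes a point from camera to world coordinates). Camera axes: x right, y up, looking along -z (the intrinsics and any distortion apply to the point x, -y, -z); pixel columns grow to the right and rows downward; lengths in m; the calibration is good to about 2 mm. A picture is of the moment at which its call begins. get_calibration takes no time and is no camera call.
- finish_job(): hands the job in; it is judged then, once.
Trained networks look in the newest picture that a camera, given by its name, has taken for a name from the list of things; names that differ only in an ending like _2 or _b are one class to them, and where a whole thing is asked for, a point or a joint stands for the part that bears it (a point fixed in the world has none). Each returns a list of dicts, best first, with "score" (0 to 1); they miss things now and then, are a little off and sometimes report something else, mostly with a low value. They report only what shows in the picture. A call takes as long as a camera call. They do not tell look-alikes from the thing itself.
- masks_of(camera, label): "region" (400x640 bool, what is visible of it) and "pixel" ([column, row] in pixels, amid what is visible of it).
The state is a dict: "t": time; "qpos": joint angles; "joint_vel": joint speeds; "effort": joint torques, N m; "position": TCP position; "tcp_rot": TCP orientation; "force": force on the tool from outside, world axes, zero at the start; "moment": the same for the moment, N m; "finger_gap": finger opening in m; "grip_force": force on a finger pad.
Only numpy, scipy, OpenCV 4.12 (cv2) and the standard library are available. Lean on these libraries where they do the work, as an engineer would, in place of code of your own. Each camera call takes 0.05 s, during which the arm holds its last target. There are 200 camera calls.

## Working session

There is one attempt and no reset: what is moved stays moved. The work goes in short steps, Python scripts to look and compute and a tool call to move; the robot and the scene stay as the last step left them, time stands still between calls to the robot, and variables do not carry over. Pictures are saved under pics/ and viewed, at most 10 in all, crops included, and the job is handed in when it is done.

Besides the shell and the picture viewer there is one more tool, called after "Request:" as name([rows], argument=value, ...), one row to a line, values as JSON. carry_out: Moves the arm, as the interface text tells. Scaled input: -1 to 1 covers 1000 mm each way for a shift and 180 degrees each way for a turn. Its arguments: {"type":"object","properties":{"rows":{"type":"array"},"gripper":{"type":"number"}},"required":["rows"]}

```bash
mkdir -p pics; cat > h.py <<'E'
from station import *
import numpy as np, cv2
def save(n,f): cv2.imwrite('pics/'+f,cv2.cvtColor(n,cv2.COLOR_RGB2BGR))
def proj(c,P):
    k=get_calibration(c);T=np.linalg.inv(np.array(k['cam_to_world']));p=T[:3,:3]@np.array(P)+T[:3,3]
    q=np.array(k['intrinsics'])@np.array([p[0],-p[1],-p[2]]);return q[:2]/q[2]
def ray(c,px):
    k=get_calibration(c);T=np.array(k['cam_to_world']);d=np.linalg.inv(np.array(k['intrinsics']))@np.array([px[0],px[1],1.])
    return T[:3,3],T[:3,:3]@np.array([d[0],-d[1],-d[2]])
def atz(c,px,z):
    o,d=ray(c,px);return o+d*(z-o[2])/d[2]
def tri(a,pa,b,pb):
    o1,d1=ray(a,pa);o2,d2=ray(b,pb)
    s=np.linalg.lstsq(np.c_[d1,-d2],o2-o1,rcond=None)[0];p,q=o1+d1*s[0],o2+d2*s[1]
    return (p+q)/2,np.linalg.norm(p-q)
E
python3 - <<'E'
from h import *
print(get_state())
for c in("side","top"):
    save(grab_frame(c),c+'0.png');k=get_calibration(c);print(c,np.round(k['intrinsics'],1).tolist(),np.round(k['cam_to_world'],3).tolist())
    for l in("dispenser","lever_1_pad","tray_tab","tray_floor","large_ball_center","small_ball_center","soap","call_bell"):
        print(l,[(round(r['score'],2),np.round(r['pixel']).tolist(),int(r['region'].sum())) for r in masks_of(c,l)][:4])
E
```

```text
{'t': 0.0, 'qpos': array([ 1.13080315e+00,  2.17775125e-01,  1.61495711e+00,  6.54907169e-06,
        1.31131265e+00, -1.12199069e-01]), 'joint_vel': array([ 1.30518168e-03, -2.09537413e-04, -2.26705786e-05,  1.25301936e-03,
       -1.71515054e-03,  7.00757309e-04]), 'effort': array([-4.00011022e-04, -3.96853566e+01, -3.03850865e+01, -8.90696856e-05,
        9.88034037e-03, -4.85987485e-06]), 'position': array([0.20084167, 0.59097128, 0.22994329]), 'tcp_rot': array([-3.37284916e-04,  1.63164977e-01,  9.86598037e-01, -1.17881517e-03]), 'force': array([-0.1996815 ,  0.33406298, -0.6279438 ]), 'moment': array([ 0.0260736 , -0.00228502, -0.01470139]), 'grip_force': 0.0, 'finger_gap': 0.08549823075833464}
side [[475.3, 0.0, 326.4], [0.0, 475.3, 192.4], [0.0, 0.0, 1.0]] [[0.773, -0.463, 0.433, 1.04], [0.634, 0.582, -0.509, -0.704], [-0.017, 0.668, 0.744, 1.029], [0.0, 0.0, 0.0, 1.0]]
dispenser [(0.64, [344.0, 214.0], 5258), (0.61, [325.0, 191.0], 465)]
lever_1_pad [(0.75, [310.0, 210.0], 229)]
tray_tab [(0.71, [327.0, 189.0], 499)]
tray_floor [(0.62, [324.0, 191.0], 470)]
large_ball_center [(0.63, [346.0, 228.0], 128), (0.51, [266.0, 280.0], 123), (0.48, [351.0, 289.0], 125), (0.29, [388.0, 185.0], 266)]
small_ball_center [(0.42, [326.0, 189.0], 485)]
soap [(0.95, [312.0, 263.0], 756)]
call_bell []
top [[445.9, 0.0, 314.6], [0.0, 445.9, 199.3], [0.0, 0.0, 1.0]] [[-0.004, 0.976, -0.218, 0.226], [-1.0, -0.003, 0.006, -0.09], [0.005, 0.218, 0.976, 1.509], [0.0, 0.0, 0.0, 1.0]]
dispenser []
lever_1_pad [(0.77, [325.0, 197.0], 314)]
tray_tab [(0.67, [293.0, 224.0], 313)]
tray_floor [(0.55, [295.0, 226.0], 339)]
large_ball_center [(0.64, [206.0, 230.0], 543), (0.42, [321.0, 182.0], 52), (0.4, [370.0, 170.0], 52)]
small_ball_center []
soap [(0.86, [350.0, 192.0], 327)]
call_bell [(0.95, [254.0, 258.0], 541), (0.74, [428.0, 247.0], 525), (0.17, [322.0, 197.0], 304)]
```

View pics/top0.png

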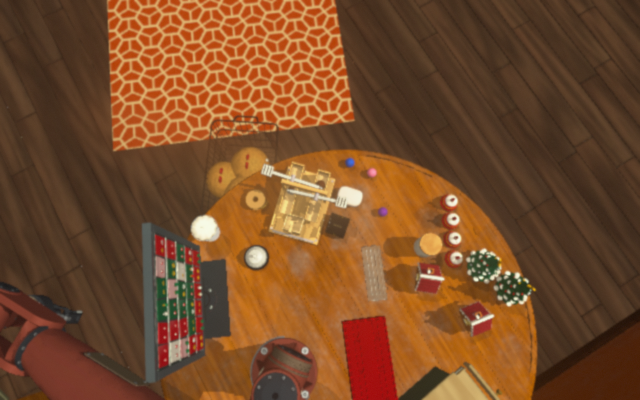

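View pics/side0.png

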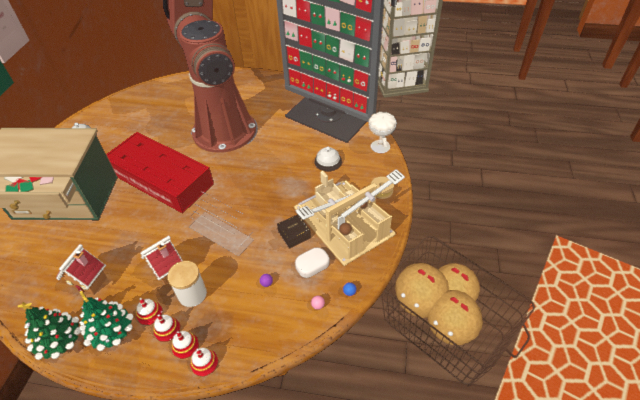

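The top view shows the dispenser around (300,205) with its pads at about (268,170) and (341,202), and the call bell at (257,258). The side view shows the tray tab near (324,180) and a dark ball at (346,228). The blue, pink and purple balls on the table at (349,289), (317,302) and (266,280) are look-alikes. Next I'll crop close.

```bash
python3 - <<'E'
import cv2,numpy as np
a=cv2.imread('pics/top0.png')[140:260,235:375];b=cv2.imread('pics/side0.png')[160:270,270:410]
a=cv2.resize(a,(800,686),interpolation=cv2.INTER_CUBIC)[:600];b=cv2.resize(b,None,fx=5.4,fy=5.4,interpolation=cv2.INTER_CUBIC)
cv2.imwrite('pics/topc.png',a);cv2.imwrite('pics/sidec.png',b)
E
```

```text
(no output)
```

View pics/topc.png

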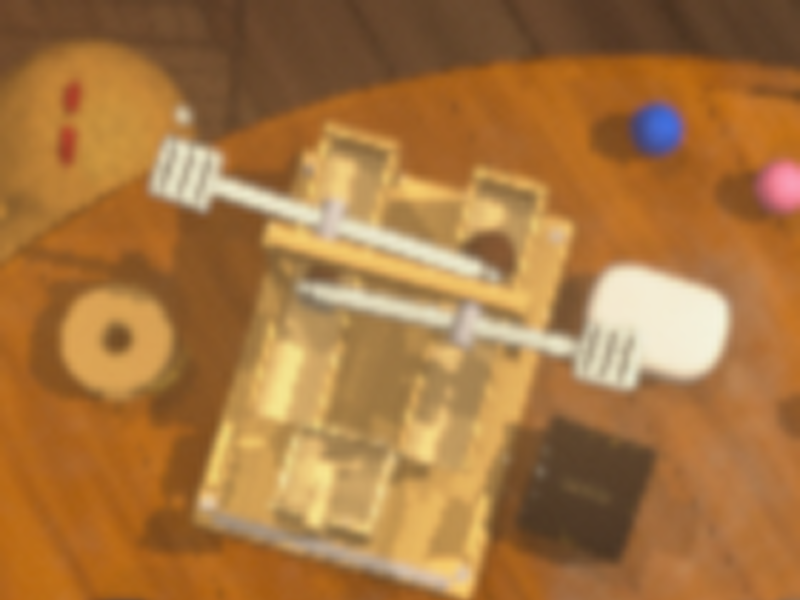

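View pics/sidec.png

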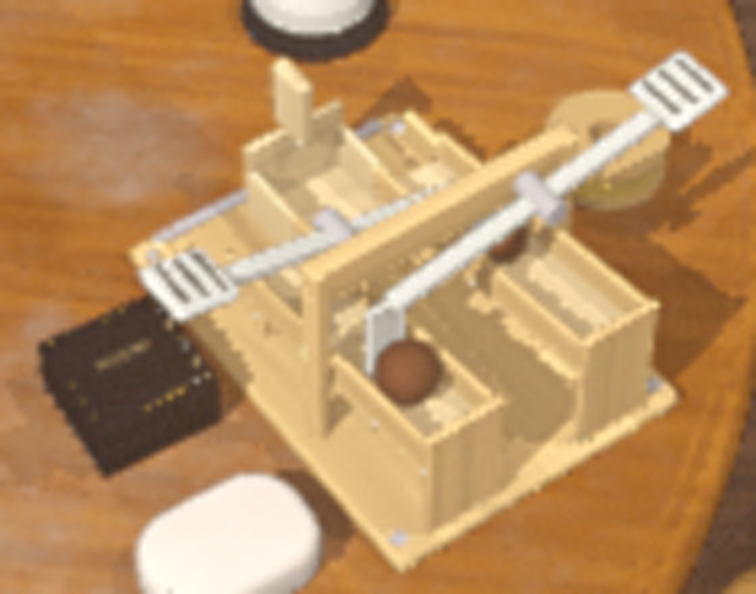

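The side crop shows the larger ball (about 12 px, so about 32 mm) at (408,372) in the -y lane behind lever_2's gate. The smaller ball, at (508,245), is half hidden in the +y lane. That means the tray has to go to -y and the pad to press is lever_2's, at the far left. Candidates were this ball at side (346,229), the small one at (364,205) and the coloured look-alikes on the table. I choose the one at (346,229).

```bash
python3 - <<'E'
from h import *
from scipy.optimize import least_squares
print('tri pad1',tri('side',(304.8,212.4),'top',(341.4,202.1)),'pad2',tri('side',(395.9,176.7),'top',(267.7,170.6)),'ball',tri('side',(345.6,228.9),'top',(320.8,184.6)))
ob=[('side',(-.018,-.13,.145),(304.8,212.4)),('side',(.018,.13,.145),(395.9,176.7)),('top',(-.018,-.13,.145),(341.4,202.1)),('top',(.018,.13,.145),(267.7,170.6)),
('side',(.087,-.086,0),(344.4,265.6)),('side',(.087,.086,0),(395.2,234.1)),('side',(-.1355,None,.0985),(324.4,173.1))]
def W(v,p):
    c,s=np.cos(v[2]),np.sin(v[2]);y=v[3] if p[1] is None else p[1]
    return np.array([v[0]+c*p[0]-s*y,v[1]+s*p[0]+c*y,p[2]])
f=lambda v:np.concatenate([proj(c,W(v,p))-px for c,p,px in ob])
r=least_squares(f,[.6,0,0,0]);v=r.x;print(v,np.round(r.fun.reshape(-1,2),1).tolist())
np.save('v.npy',v)
for n,p in dict(pad1=(-.018,-.13,.145),pad2=(.018,.13,.145),tab=(-.1355,v[3],.0985)).items(): print(n,W(v,p),proj('top',W(v,p)))
s=get_state();from scipy.spatial.transform import Rotation as R
print(R.from_quat(np.roll(s['tcp_rot'],-1)).as_matrix().round(3))
for c,l,z in(('top','call_bell',.03),('top','dessert_candle',.06),('top','ribbon_spool',.024)):
    for q in masks_of(c,l)[:2]: print(l,q['score'],atz(c,q['pixel'],z))
E
```

```text
tri pad1 (array([ 0.52300111, -0.18121123,  0.14216634]), np.float64(0.0031242250675882054)) pad2 (array([0.62774981, 0.05296522, 0.1426676 ]), np.float64(0.006670579742919357)) ball (array([ 0.59847133, -0.11767595,  0.07309621]), np.float64(0.005163706323879313))
[ 0.57579438 -0.0628161  -0.27126091  0.01156417] [[-1.1, 0.0], [-0.1, -1.3], [0.3, -0.7], [-2.3, -1.0], [-0.7, 1.0], [-0.0, 0.7], [-0.1, -0.2]]
pad1 [ 0.52361953 -0.18323946  0.145     ] [341.71555697 201.39656187]
pad2 [0.62796923 0.05760726 0.145     ] [265.44019614 169.56721492]
tab [ 0.44834768 -0.01536804  0.0985    ] [288.67008194 227.67522999]
[[-0.947  0.322  0.   ]
 [ 0.322  0.947  0.   ]
 [ 0.     0.    -1.   ]]
call_bell 0.95 [0.35876424 0.1001309  0.03      ]
call_bell 0.74 [ 0.39368311 -0.47499799  0.03      ]
dessert_candle 0.84 [0.4532638  0.25759015 0.06      ]
dessert_candle 0.39 [ 0.47124668 -0.0261095   0.06      ]
ribbon_spool 0.89 [0.55647863 0.09701281 0.024     ]
ribbon_spool 0.34 [ 0.57373937 -0.22026219  0.024     ]
```

```bash
python3 - <<'E'
from h import *
from scipy.optimize import least_squares
for n,b,t in(('far',(201,238),(148,225)),('near',(201,352),(148,381))):
    g=atz('top',b,.01)
    r=least_squares(lambda z:proj('top',(g[0],g[1],z[0]))-t,[.3]);print(n,g,r.x,r.fun)
for b in((288,112),(375,130),(375,108)):
    g=atz('side',b,0.01);r=least_squares(lambda z:proj('side',(g[0],g[1],z[0]))[1]-0,[.3]);print('side',b,g,'row0 at z',r.x,proj('top',g))
print(proj('top',get_state()['position']))
a=cv2.imread('pics/top0.png')[200:400,0:320];save(cv2.cvtColor(cv2.resize(a,(800,500)),cv2.COLOR_BGR2RGB),'arm.png')
E
```

```text
far [0.42809389 0.28482954 0.01      ] [0.46276723] [  6.73259761 -12.30823792]
near [0.06178319 0.26604197 0.01      ] [0.48966472] [-1.44341267 -3.02543279]
side (288, 112) [0.11088199 0.19686113 0.01      ] row0 at z [0.4035533] [223.29200443 335.87893345]
side (375, 130) [0.39740451 0.3035588  0.01      ] row0 at z [0.44712085] [194.94798596 247.10698891]
side (375, 108) [0.33086085 0.3971294  0.01      ] row0 at z [0.39107047] [165.68422734 267.20195769]
[ 66.65120438 309.07830297]
```

View pics/arm.png

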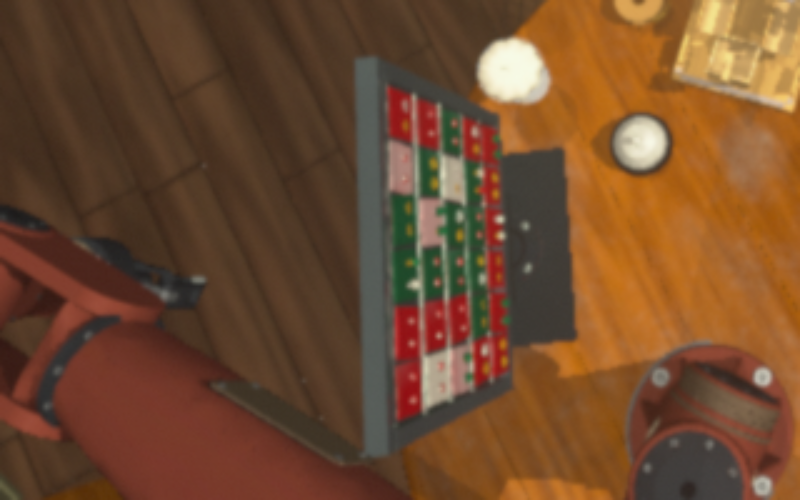

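The board left of the bell is about 0.5 m tall and stands between the gripper and the work, so I go up first and then cross over it.

Request:
carry_out([
  [[0, 0, -0.1], [0, 0, 0]],
  [[0, 0, -0.2], [0, 0, 0]],
  [[0, 0, -0.41], [0, 0, 0]],
  [[0, 0, -0.41], [0, 0, 0]],
  [[0, 0, -0.41], [0, 0, 0]],
  [[0, 0, -0.41], [0, 0, 0]],
  [[0, 0, -0.41], [0, 0, 0]],
  [[0, 0, -0.41], [0, 0, 0]],
  [[0, 0, -0.41], [0, 0, 0]],
  [[0, 0, -0.41], [0, 0, 0]],
  [[0, 0, -0.41], [0, 0, 0]],
  [[0, 0, -0.41], [0, 0, 0]],
], gripper=-1)

```text
t: 2.05
position: [0.2012, 0.5917, 0.6455]
tcp_rot: [0.001, 0.163, 0.987, 0.004]
force: [-0.3, 0.2, -0.7]
finger_gap: 0.0001
grip_force: 0.0
```

Request:
carry_out([
  [[-0.427, -0.45, 0], [0, 0, -0.018]],
  [[-0.427, -0.45, 0], [0, 0, -0.018]],
  [[-0.427, -0.45, 0], [0, 0, -0.018]],
  [[-0.427, -0.45, 0], [0, 0, -0.018]],
  [[-0.427, -0.45, 0], [0, 0, -0.018]],
  [[-0.427, -0.45, 0], [0, 0, -0.018]],
  [[-0.427, -0.45, 0], [0, 0, -0.018]],
  [[-0.427, -0.45, 0], [0, 0, -0.018]],
  [[-0.427, -0.45, 0], [0, 0, -0.018]],
  [[-0.427, -0.45, 0], [0, 0, -0.018]],
  [[-0.427, -0.45, 0], [0, 0, -0.018]],
  [[-0.427, -0.45, 0], [0, 0, -0.018]],
  [[-0.427, -0.45, 0], [0, 0, -0.018]],
  [[-0.427, -0.45, 0], [0, 0, -0.018]],
  [[-0.427, -0.45, 0], [0, 0, -0.018]],
  [[-0.427, -0.45, 0], [0, 0, -0.018]],
  [[-0.427, -0.45, 0], [0, 0, -0.018]],
  [[-0.427, -0.45, 0], [0, 0, -0.018]],
])

```text
t: 3.55
position: [0.4605, 0.0283, 0.6397]
tcp_rot: [-0.002, 0.135, 0.991, 0.0]
force: [-0.8, 0.3, 0.5]
finger_gap: -0.0002
grip_force: 0.0
```

Request:
carry_out([
  [[0, 0, 0.48], [0, 0, 0]],
  [[0, 0, 0.48], [0, 0, 0]],
  [[0, 0, 0.48], [0, 0, 0]],
  [[0, 0, 0.48], [0, 0, 0]],
  [[0, 0, 0.48], [0, 0, 0]],
  [[0, 0, 0.48], [0, 0, 0]],
  [[0, 0, 0.48], [0, 0, 0]],
  [[0, 0, 0.48], [0, 0, 0]],
  [[0, 0, 0.48], [0, 0, 0]],
  [[0, 0, 0.48], [0, 0, 0]],
  [[0, 0, 0.48], [0, 0, 0]],
  [[0, 0, 0.48], [0, 0, 0]],
  [[0, 0, 0.48], [0, 0, 0]],
  [[0, 0, 0.48], [0, 0, 0]],
])

```text
t: 4.72
position: [0.4591, 0.0297, 0.1604]
tcp_rot: [-0.002, 0.134, 0.991, 0.0]
force: [-0.1, 0.7, 0.7]
finger_gap: 0.0001
grip_force: 0.0
```

```bash
python3 - <<'E'
from h import *
s=get_state();print(s['position'],proj('side',s['position']))
a=grab_frame('side')[110:260,250:430];save(cv2.resize(a,(720,600),interpolation=cv2.INTER_CUBIC),'s1.png')
E
```

```text
[0.45912219 0.02971093 0.16043073] [337.6757595  149.06888999]
```

View pics/s1.png

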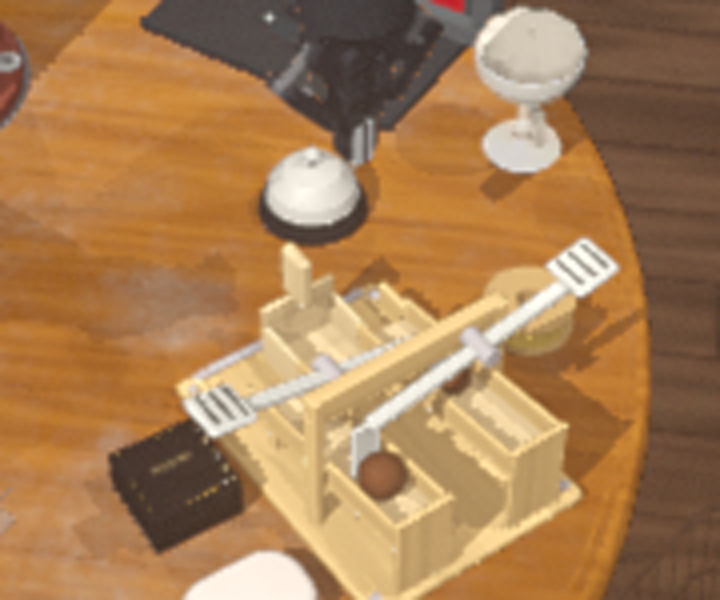

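The fingertips are at about (360,155), as predicted, left of the tab at (295,270). Next is the descent, then the push.

Request:
carry_out([
  [[0, 0, 0.04], [0, 0, 0]],
  [[0, 0, 0.08], [0, 0, 0]],
  [[0, 0, 0.088], [0, 0, 0]],
  [[0, 0, 0.088], [0, 0, 0]],
  [[0, -0.015, 0.088], [0, 0, 0]],
  [[0, -0.025, 0.088], [0, 0, 0]],
  [[0, -0.032, 0.088], [0, 0, 0]],
  [[0, -0.039, 0.088], [0, 0, 0]],
  [[0, -0.046, 0.088], [0, 0, 0]],
  [[0, -0.053, 0.088], [0, 0, 0]],
  [[0, -0.06, 0.088], [0, 0, 0]],
  [[0, -0.067, 0.088], [0, 0, 0]],
  [[0, -0.07, 0.088], [0, 0, 0]],
  [[0, -0.07, 0.088], [0, 0, 0]],
])

```text
t: 5.93
position: [0.4413, -0.04, 0.0731]
tcp_rot: [-0.0, 0.136, 0.991, -0.0]
force: [0.0, 0.1, -0.6]
finger_gap: 0.0003
grip_force: 0.0
```

```bash
python3 - <<'E'
from h import *
s=get_state();v=np.load('v.npy');d=s['position'][:2]-v[:2];c,n=np.cos(v[2]),np.sin(v[2]);print(s['position'],'xd',c*d[0]+n*d[1],'yd',-n*d[0]+c*d[1])
a=grab_frame('side')[110:260,250:430];save(cv2.resize(a,(720,600),interpolation=cv2.INTER_CUBIC),'s2.png')
E
```

```text
[ 0.44126068 -0.03998286  0.07306013] xd -0.13573239800485656 yd -0.014049517951801566
```

View pics/s2.png

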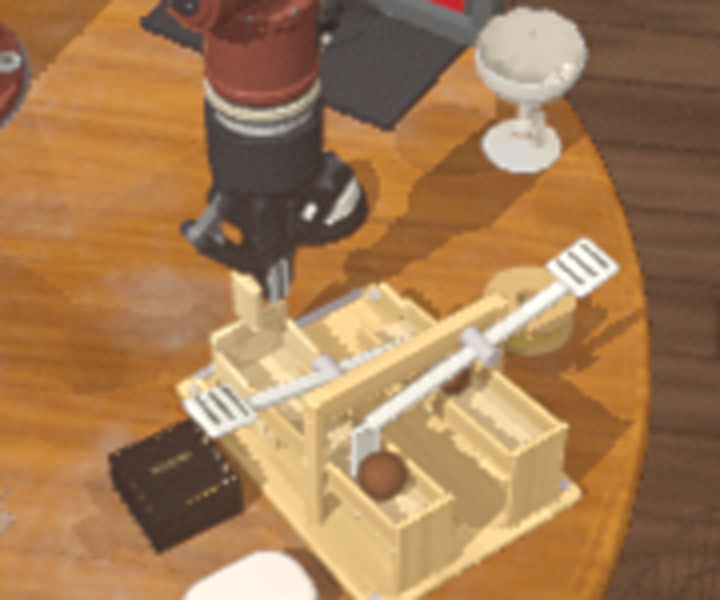

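The tab has slid from (295,270) to (243,300) with the fingers against it, and the balls haven't moved. I keep pushing until the stop shows in the force.

Request:
carry_out([
  [[0, -0.004, 0], [0, 0, 0]],
  [[0, -0.008, 0], [0, 0, 0]],
  [[0, -0.012, 0], [0, 0, 0]],
  [[0, -0.012, 0], [0, 0, 0]],
])

```text
t: 6.32
position: [0.4382, -0.0513, 0.0731]
tcp_rot: [-0.0, 0.135, 0.991, -0.0]
force: [-0.4, 0.1, -0.3]
finger_gap: 0.0001
grip_force: 0.0
```

Request:
carry_out([
  [[0, -0.003, 0], [0, 0, 0]],
  [[0, -0.005, 0], [0, 0, 0]],
  [[0, -0.005, 0], [0, 0, 0]],
])

```text
t: 6.57
position: [0.4379, -0.0528, 0.0732]
tcp_rot: [0.0, 0.137, 0.991, 0.004]
force: [3.4, 11.2, -0.3]
finger_gap: -0.0001
grip_force: 5.9
```

The force of 12 N shows the tray is at its stop. Back off, lift, and go over lever_2's pad.

Request:
carry_out([
  [[0, 0.004, 0], [0, 0, 0]],
  [[0, 0.004, 0], [0, 0, 0]],
  [[0, 0.03, 0], [0, 0, 0]],
  [[0, 0.03, -0.03], [0, 0, 0]],
  [[0, 0.03, -0.07], [0, 0, 0]],
  [[0, 0.03, -0.11], [0, 0, 0]],
  [[0, 0.03, -0.13], [0, 0, 0]],
  [[-0.153, 0.16, -0.13], [0, 0, 0]],
  [[-0.153, 0.16, -0.13], [0, 0, 0]],
  [[-0.153, 0.16, -0.13], [0, 0, 0]],
  [[-0.153, 0.16, -0.13], [0, 0, 0]],
  [[-0.153, 0.16, -0.13], [0, 0, 0]],
  [[-0.153, 0.16, -0.13], [0, 0, 0]],
  [[-0.153, 0.16, -0.1], [0, 0, 0]],
  [[-0.153, 0.16, -0.1], [0, 0, 0]],
  [[-0.153, 0.16, -0.1], [0, 0, 0]],
])

```text
t: 7.9
position: [0.6249, 0.057, 0.1706]
tcp_rot: [-0.003, 0.135, 0.991, -0.001]
force: [0.3, 0.3, 0.3]
finger_gap: 0.0
grip_force: 0.0
```

```bash
python3 - <<'E'
from h import *
s=get_state();print(s['position'],s['force'],proj('side',s['position']),proj('side',[s['position'][0],s['position'][1],.145]))
a=grab_frame('side')[110:260,250:430];save(cv2.resize(a,(720,600),interpolation=cv2.INTER_CUBIC),'s3.png')
E
```

```text
[0.6248966  0.05704673 0.17060656] [0.26169662 0.29857235 0.33141642] [395.59227662 168.00491765] [394.68011575 175.02520689]
```

View pics/s3.png

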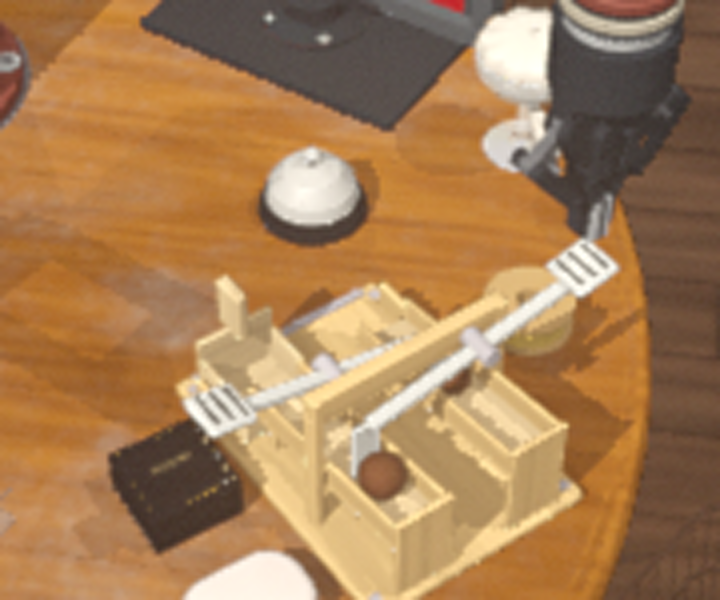

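The tray is at its -y stop (tab at (230,305)). The fingertips project to (579,260), and the pad centre is at (583,265). I press about 37 mm down and hold.

Request:
carry_out([
  [[-0.003, 0, 0.02], [0, 0, 0]],
  [[-0.003, 0, 0.032], [0, 0, 0]],
  [[-0.003, -0.001, 0.042], [0, 0, 0]],
  [[-0.003, -0.001, 0.052], [0, 0, 0]],
  [[-0.003, -0.001, 0.062], [0, 0, 0]],
  [[-0.003, -0.001, 0.063], [0, 0, 0]],
  [[-0.003, -0.001, 0.063], [0, 0, 0]],
  [[-0.003, -0.001, 0.063], [0, 0, 0]],
  [[-0.003, -0.001, 0.063], [0, 0, 0]],
  [[-0.003, -0.001, 0.063], [0, 0, 0]],
  [[-0.003, -0.001, 0.063], [0, 0, 0]],
  [[-0.003, -0.001, 0.063], [0, 0, 0]],
  [[-0.003, -0.001, 0.063], [0, 0, 0]],
  [[-0.003, -0.001, 0.063], [0, 0, 0]],
])

```text
t: 9.12
position: [0.6307, 0.056, 0.1113]
tcp_rot: [0.001, 0.135, 0.991, 0.0]
force: [1.2, 2.6, 5.7]
finger_gap: -0.0001
grip_force: 2.7
```

```bash
python3 - <<'E'
from h import *
a=grab_frame('side')[110:260,250:430];save(cv2.resize(a,(720,600),interpolation=cv2.INTER_CUBIC),'s4.png')
E
```

```text
(no output)
```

View pics/s4.png

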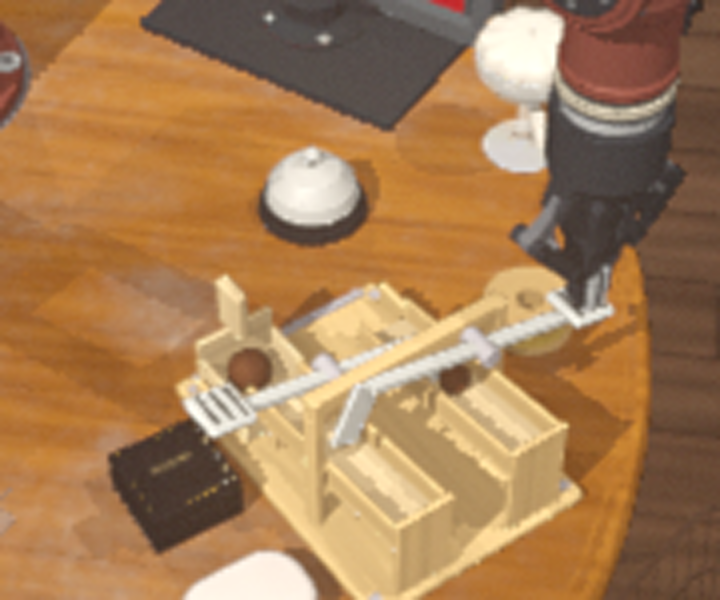

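The gate is up, the large ball is in the tray at (250,368), and the small ball is still behind its gate at (455,378). Now I lift slowly so the lever comes back, then clear.

Request:
carry_out([
  [[0, 0, -0.01], [0, 0, 0]],
  [[0, 0, -0.02], [0, 0, 0]],
  [[0, 0, -0.03], [0, 0, 0]],
  [[0, 0, -0.04], [0, 0, 0]],
  [[0, 0, -0.06], [0, 0, 0]],
  [[0, 0, -0.1], [0, 0, 0]],
  [[0, 0, -0.14], [0, 0, 0]],
  [[0, 0, -0.14], [0, 0, 0]],
  [[0, 0, -0.14], [0, 0, 0]],
  [[0, 0, -0.14], [0, 0, 0]],
])

```text
t: 10.0
position: [0.6296, 0.0556, 0.2502]
tcp_rot: [-0.0, 0.135, 0.991, -0.0]
force: [-0.0, 0.6, -0.5]
finger_gap: -0.0002
grip_force: 0.0
```

```bash
python3 - <<'E'
from h import *
a=grab_frame('side')[110:260,250:430];save(cv2.resize(a,(720,600),interpolation=cv2.INTER_CUBIC),'s5.png')
E
```

```text
(no output)
```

View pics/s5.png

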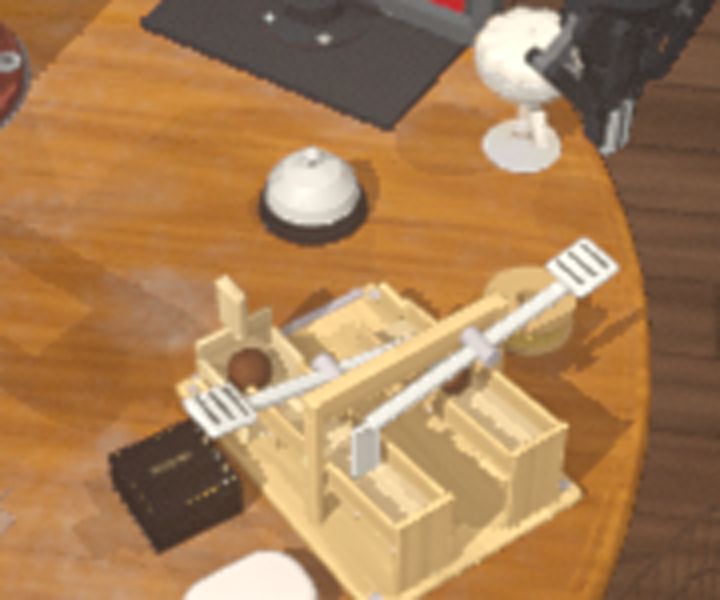

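The gate is shut again, the ball is in the tray at (250,368), the small ball is in place, and the arm is clear.

```bash
python3 -c "
from station import *
print(finish_job())"
```

```text
the job is handed in; nothing more can be done
None
```

The job is handed in, with no verdict returned: in the last picture the larger ball lies in the tray at its -y stop, both gates look shut, the smaller ball is still behind its gate, and nothing else in view has moved.

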